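# Put the blade cover on the vegetable slicer

### The arm

A 6-joint arm with a two-finger parallel gripper is mounted at the origin on the work surface. World frame = base frame: x ahead of the robot, y to its left, z up, the work surface at z = 0. Lengths are in mm, angles in rad, forces in N, time in s.
With the tool pointing down it reaches from about 275 to 750 mm from the base axis. Payload 10.2 kg.
Tool frame: the origin (TCP) lies between the finger pads; the fingertips stand 8 mm ahead of it and the grasp point (between the pads) lies 11 mm behind it; z points along the fingers, y is the line along which they close (so a half turn about z gives the same grasp; the last joint's range is limited). The gripper opens to 85 mm and grips with 20 to 120 N. Pads are 22 mm wide; open, the fingers measure 114 mm over their backs; the gripper's body (76 mm by 85 mm) begins 54 mm behind the grasp point. The pads swing forward as they close: fully open they stand 13 mm farther back than shut.
Start: joints at [-1.342, 0.313, 1.498, -0, 1.331, -0.223], TCP at [229.196, -472.335, 209.594] pointing down, gripper open.
Joint ranges: [-2.94, 2.94], [-0.97, 2.17], [0.19, 2.56], [-1.23, 4.37], [0.02, 3.11], [-2.88, 2.88]. Speed limits (rad/s): [2.39, 2.39, 3.01, 3.14, 3.14, 3.14].

### API

Orientations are given as a unit quaternion [w, x, y, z].
In Python, from rig import * gives the robot as it stands.
- The arm moves only by the shell command python3 -m handwheel 'ROWS' [FORCE]. ROWS is JSON, a list that holds one entry, the list of rows, each a list of 7 numbers: the shift along the world's x, y, z in mm, then the turn, a rotation vector about the world's x, y, z in degrees, then the opening, from -1 (shut) to 1 (fully open). A call has 1 to 8 rows; each row shifts and turns the commanded pose from where the row before left it; what a row does not reach is not made up. A row lasts 1/8 s, in which the tool goes at most 62.5 mm and 10.7 degrees, less where a joint would pass 70% of its speed; a pose out of reach is approached as far as the arm can. A call is refused whole if a number of a shift passes 62.5 or a number of a turn 10.7, either way. A call with a gripper value outside its range is refused whole. The fingers move at their own pace and stop on an object; FORCE is the grip in N (left out, the last holds). Time passes only in rows, so rows that do not move let the fingers close. It gives the time, the measured TCP pose, the force, the opening and the grip force at its end, in the units of the state.
- sense(): the state, without advancing time (a new reading comes with each control period).
- capture(name): name is "scene" or "side" or "wrist"; returns a dict with "image" (420x560x3 uint8, red, green, blue), "fx", "fy", "cx", "cy" (pixels), "rvec" (rotation vector, rad) and "tvec" (3), from world to camera coordinates, as OpenCV has them; the wrist camera has in their place "hand_eye" (4x4, takes a point from camera to tool coordinates, whose origin is the TCP and whose axes are the flange's). Camera axes: x right, y down, z forward; pixel columns grow to the right and rows downward; lengths in mm; the calibration is good to about 2 mm. A picture is of the moment at which its call begins: read the wrist's pose just before it. There is no depth.
- finish_job(): hands the job in; it is judged then, once.
The state is a dict: "time_s": time; "joints": joint angles; "dq": joint speeds; "tau": joint torques, N m; "eef_pos": TCP position; "ee_rot": TCP orientation; "force": force on the tool from outside, world axes, zero at the start; "wrist_torque": the same for the moment, N m; "grip_width": opening from 0.0 (shut) to 1.0 (fully open); "grip_force": force on a finger pad.
Only numpy, scipy, OpenCV 4.12 (cv2) and the standard library are available. Lean on these libraries where they do the work, as an engineer would, in place of code of your own. Each camera call takes 0.05 s, during which the arm holds its last target. There are 200 camera calls.

### The job

Pick up the wooden blade cover by its grip bar and put it on the sloping slicer: lower it over the two steel pins until it lies flush on the ramp, keeping hold of it until it is fully down, then let go and move the hand clear. Leave the jar, the bowl and the mug where they are.

Things in the scene. Friction and masses are not known exactly. Their poses are not given: they have to be found in the camera images.
- deck: Ramp of the wooden slicer (fixed, on either side, turned up to 0.35 rad), 330 x 130 mm, sloping 28 degrees, low end towards the robot. Origin: centre of its top surface, midway between the pins, 102 mm above the counter. x up the slope, y across, z square out of it. Rails 8 mm high along both long edges, 112 mm apart. Steel blade flush between the pins. Pins at x = -58 and +58 mm, y = 0.
- pin_low (a point): Tip of the lower steel pin, which stands square to the ramp, 24 mm tall, 10 mm in diameter, the last 8 mm tapering to 4 mm.
- pin_high (a point): Tip of the upper steel pin, the same as the lower one, 116 mm further up the slope.
- cover: Wooden blade cover, 0.2 kg, flat on the counter, bar up: plate 150 (x) x 90 (y) x 12 mm with two 14 mm through holes at x = -58 and +58 mm, y = 0; grip bar 70 mm long (x), 24 mm wide (y), from 12 to 48 mm above the underside. Origin: centre of the underside; z up through the bar. Same when turned half round about z; may go on either way.
- jar: Bystander: glass jar with wooden lid, 84 mm diameter, 130 mm tall, origin at its underside.
- bowl: Bystander: white bowl, 130 mm diameter, 60 mm tall, origin at its underside.
- mug: Bystander: white mug, 80 mm diameter, 95 mm tall, origin at its underside.
Mind the look-alikes: they are no part of the job. Leave any orange or red look-alike of the cover alone.

How it is judged:
By the outcome, as a careful person would: the job done as asked, in the order asked, and still so for the second after the job is handed in, with the robot touching nothing.
It also fails if it takes over 42 s, if anything falls off the work surface, if the arm or the gripper's body presses on something with over 40 N, if the wrist force passes 120 N, or if a joint passes its speed limit or range.

## Working session

There is one attempt and no reset: what is moved stays moved. The work goes in short steps, Python scripts to look and compute and a shell command to move; the robot and the scene stay as the last step left them, time stands still between calls to the robot, and variables do not carry over. Pictures are saved under pics/ and viewed, at most 12 in all, crops included, and the job is handed in when it is done.

```bash
mkdir -p pics
cat > h.py <<'E'
from rig import *
import numpy as np, cv2
from scipy.spatial.transform import Rotation as R
def snap(n,f):
    s=sense(); c=capture(n); cv2.imwrite('pics/'+f+'.png',c['image'][:,:,::-1])
    K=np.array([[c['fx'],0,c['cx']],[0,c['fy'],c['cy']],[0,0,1]])
    if n=='wrist':
        q=s['ee_rot']; T=np.eye(4); T[:3,:3]=R.from_quat([q[1],q[2],q[3],q[0]]).as_matrix(); T[:3,3]=s['eef_pos']
        M=T@np.array(c['hand_eye'])
    else:
        M=np.eye(4); r=R.from_rotvec(np.ravel(c['rvec'])).as_matrix(); M[:3,:3]=r.T; M[:3,3]=-r.T@np.ravel(c['tvec'])
    np.savez('pics/'+f+'.npz',K=K,M=M,im=c['image'])
    return s
def ld(f):
    d=np.load('pics/'+f+'.npz'); return d['K'],d['M'],d['im']
def ray(f,p):
    K,M,_=ld(f); d=M[:3,:3]@np.linalg.inv(K)@np.array([p[0],p[1],1.]); return M[:3,3],d/np.linalg.norm(d)
def onz(f,p,z):
    o,d=ray(f,p); return o+d*(z-o[2])/d[2]
def tri(*fp):
    A=np.zeros((3,3));b=np.zeros(3)
    for f,p in fp:
        o,d=ray(f,p); P=np.eye(3)-np.outer(d,d); A+=P;b+=P@o
    x=np.linalg.solve(A,b); 
    return x,[float(np.linalg.norm((np.eye(3)-np.outer(d,d))@(x-o))) for o,d in (ray(*t) for t in fp)]
def proj(f,X):
    K,M,_=ld(f); c=M[:3,:3].T@(np.array(X)-M[:3,3]); u=K@c; return u[:2]/u[2]
E
python3 - <<'E'
from h import *
for n in ('scene','side','wrist'): snap(n,n+'0')
for n in ('scene0','side0','wrist0'):
    K,M,_=ld(n); print(n,K[0],M.round(3).tolist())
a=[cv2.imread(f'pics/{n}0.png') for n in('scene','side')]
s=sense(); print(s['ee_rot'],s['time_s'])
E
```

```text
scene0 [494.32983617   0.         280.00475033] [[-0.008, 0.791, -0.612, 1382.487], [1.0, -0.002, -0.016, 17.494], [-0.014, -0.612, -0.79, 1164.032], [0.0, 0.0, 0.0, 1.0]]
side0 [510.81925045   0.         283.32700471] [[0.972, -0.175, 0.157, 313.835], [-0.235, -0.709, 0.665, -953.021], [-0.005, -0.683, -0.73, 1157.321], [0.0, 0.0, 0.0, 1.0]]
wrist0 [302.08563953   0.         278.24618677] [[0.437, -0.858, -0.271, 297.666], [-0.9, -0.417, -0.13, -439.101], [-0.001, 0.301, -0.954, 373.49], [0.0, 0.0, 0.0, 1.0]]
[-4.58825489e-04  9.74590913e-01  2.23991833e-01 -6.61701000e-06] 0.15
```

View pics/scene0.png

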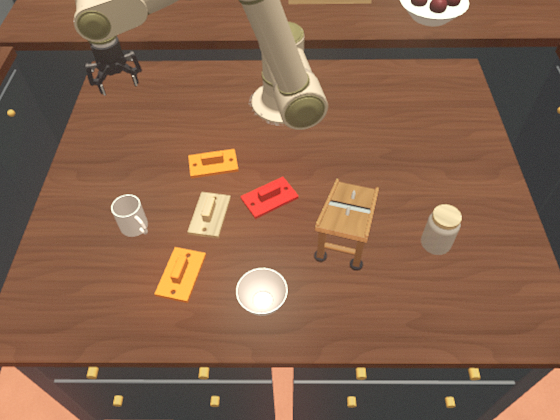

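View pics/side0.png

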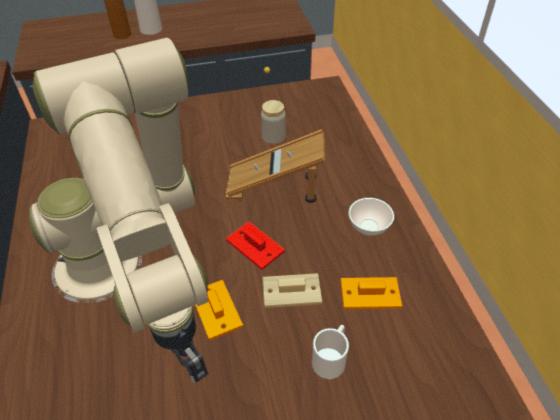

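The scene view shows five possible covers or decoys: orange at (213,162), orange at (181,273), red at (270,196) and plain wood at (210,214), which is at (292,290) in the side view. The ramp is at (350,210) in the scene view and (277,162) in the side view. By the description I choose the plain wood one. Next, a close crop.

Run:
```python
from h import *
def cr(f,x,y,w,h,k): return cv2.resize(cv2.imread(f'pics/{f}.png')[y:y+h,x:x+w],None,fx=k,fy=k,interpolation=cv2.INTER_CUBIC)
a=np.hstack([cr('scene0',180,185,60,60,5),cr('scene0',310,175,80,60,5)]); b=np.hstack([cr('side0',255,260,75,55,5),cr('side0',220,125,110,75,5)[:275]]) if 0 else None
r2=np.hstack([cr('side0',255,262,75,60,5),cr('side0',220,130,65,60,5)])
r2=np.hstack([cr('side0',257,262,70,60,5),cr('side0',232,135,70,60,5)])
cv2.imwrite('pics/crop0.png',np.vstack([a,r2]));print(a.shape,r2.shape)
# cover mask
for f,(x,y,w,h) in (('scene0',(180,185,60,60)),('side0',(255,262,75,55))):
    hsv=cv2.cvtColor(ld(f)[2],cv2.COLOR_RGB2HSV)[y:y+h,x:x+w]
    m=cv2.inRange(hsv,(15,30,130),(40,140,255))
    c=max(cv2.findContours(m,0,2)[0],key=cv2.contourArea); hl=cv2.approxPolyDP(cv2.convexHull(c),4,True)[:,0]+[x,y]
    print(f,m.sum()/255,hl.tolist(),[onz(f,p,12).round().tolist() for p in hl])
```

```text
(300, 700, 3) (300, 700, 3)
scene0 1389.0 [[230, 195], [218, 237], [188, 233], [201, 192]] [[440.0, -157.0, 12.0], [593.0, -180.0, 12.0], [579.0, -267.0, 12.0], [428.0, -246.0, 12.0]]
side0 1708.0 [[318, 274], [321, 302], [264, 305], [263, 276]] [[592.0, -184.0, 12.0], [574.0, -271.0, 12.0], [428.0, -244.0, 12.0], [445.0, -155.0, 12.0]]
```

View pics/crop0.png

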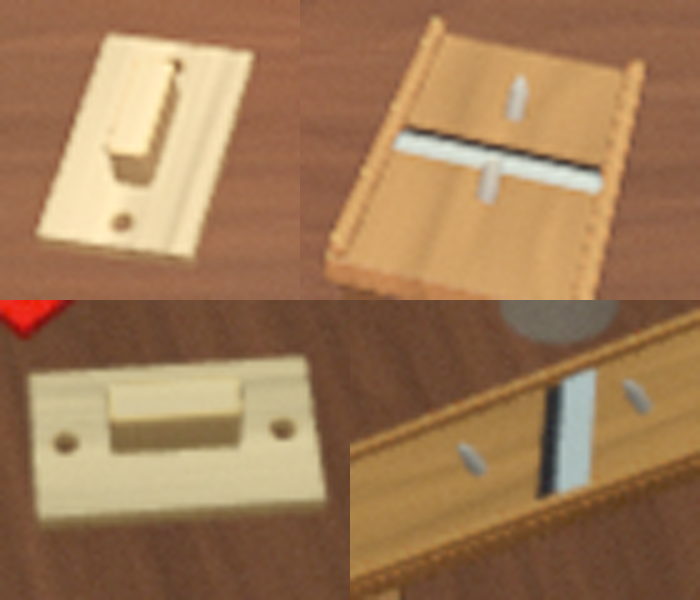

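The crop confirms plain wood, a bar and two holes (scene (204.4,229.4) and (215,198)). The pin tips are at (353.6,190.6) and (348,207) in the scene view, and (254.4,164.4) and (287.4,151) in the side view.

Run:
```python
from h import *
def t(n,a,b):
    x,e=tri(('scene0',a),('side0',b)); print(n,x.round(1),np.round(e,1)); return x
h1=t('hole far',(204.4,229.4),(313.6,287.6)); h0=t('hole near',(215,198),(270,290.4))
pl=t('pin low tip',(353.6,190.6),(254.4,164.4)); ph=t('pin high tip',(348,207),(287.4,151))
bl=t('low base',(353,198.6),(258.6,169.4)); bh=t('high base',(347.4,215.6),(291.4,157.2))
print(np.linalg.norm(h1-h0),np.linalg.norm(ph-pl), np.degrees(np.arctan2(*(h1-h0)[[1,0]])),np.degrees(np.arctan2(*(ph-pl)[[1,0]])),np.degrees(np.arcsin((ph-pl)[2]/np.linalg.norm(ph-pl))))
# corners plate
S=[(230,195),(218,237),(188,233),(201,192)];D=[(263,276),(318,274),(321,302),(264,305)]
C=[t('c',a,b) for a,b in zip(S,D)]; print(np.mean(C,0), (h0+h1)/2)
# bar top corners
B=[((180+145/5,185+52/5),(257+130/5,262+77/5) )]
s=sense(); q=s['ee_rot']; print(R.from_quat([q[1],q[2],q[3],q[0]]).as_matrix().round(3),s['grip_width'],s['force'])
```

```text
hole far [ 567.3 -222.4   11.9] [1. 1.]
hole near [ 452.2 -202.6   11.6] [1.6 1.6]
pin low tip [495.5 200.4  96.7] [1.3 1.3]
pin high tip [594.4 173.2 151.5] [0.5 0.5]
low base [507.1 199.6  74.6] [2. 2.]
high base [605.5 172.1 127. ] [1.1 1.1]
116.76353288092845 116.31758854574893 -9.75175719392612 -15.378537686752594 28.086212954028348
c [ 443.8 -157.    16.4] [0.7 0.7]
c [ 591.8 -181.4    9.4] [0.8 0.8]
c [ 575.5 -268.3    7.3] [0.2 0.2]
c [ 428.3 -245.7   13.4] [0.4 0.4]
[ 509.87863656 -213.10379901   11.63464619] [ 509.78570429 -212.51757843   11.75639896]
[[ 0.9    0.437 -0.   ]
 [ 0.437 -0.9    0.001]
 [ 0.    -0.001 -1.   ]] 1.000502392533534 [ 0.21988147 -0.13753243  0.36892511]
```

```bash
python3 -m handwheel '[[[35,32,-8,0,0,-6,1],[35,32,-8,0,0,-6,1],[35,32,-8,0,0,-6,1],[35,32,-8,0,0,-6,1],[35,32,-8,0,0,-6,1],[35,32,-8,0,0,-5.4,1],[35,32,-8,0,0,0,1],[35,32,-8,0,0,0,1]]]' 60
python3 - <<'E'
from h import *
s=snap('wrist','w1'); q=s['ee_rot']
print(s['eef_pos'],R.from_quat([q[1],q[2],q[3],q[0]]).as_matrix().round(3).tolist(),s['joints'])
E
```

```text
time_s: 1.15
eef_pos: [510.1, -215.1, 145.2]
ee_rot: [-0.0, 0.997, -0.083, -0.0]
force: [0.3, -0.6, 0.5]
grip_width: 1.005
grip_force: 0.0
[ 510.14942289 -215.09760125  145.16861174] [[0.986, -0.165, -0.0], [-0.165, -0.986, 0.0], [-0.0, -0.0, -1.0]] [-6.10625787e-01  4.31832536e-01  1.50234812e+00 -6.78217421e-05
  1.20771329e+00  1.12629157e+00]
```

View pics/w1.png

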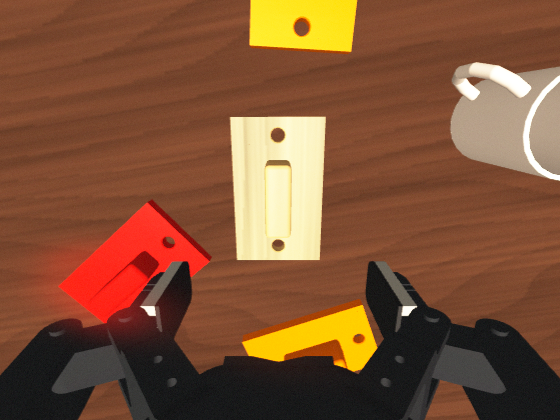

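The wrist view shows the wooden cover lined up with the hand, holes at (278,134) and (278,245), bar centre near (278,200). I'll check this against the estimate.

Run:
```python
from h import *
a=onz('w1',(278,134.5),12);b=onz('w1',(278,244.5),12);print(a,b,(a+b)/2,np.linalg.norm(a-b),np.degrees(np.arctan2(*(a-b)[[1,0]])))
```

```text
[ 564.19715642 -224.37950686   12.        ] [ 450.38188204 -205.28634717   12.        ] [ 507.28951923 -214.83292702   12.        ] 115.405655971506 -9.523021420199004
```

```bash
python3 -m handwheel '[[[-1.5,1,-30,0,0,0,1],[0,0,-30,0,0,0,1],[0,0,-30,0,0,0,1],[0,0,-18,0,0,0,1],[0,0,-12,0,0,0,1],[0,0,0,0,0,0,1],[0,0,0,0,0,0,-1],[0,0,0,0,0,0,-1]]]' 60
python3 -m handwheel '[[[0,0,0,0,0,0,-1],[0,0,0,0,0,0,-1],[0,0,0,0,0,0,-1]]]' 80
```

```text
time_s: 2.2
eef_pos: [508.0, -215.6, 26.3]
ee_rot: [0.0, 0.997, -0.083, 0.001]
force: [0.1, -0.3, 0.7]
grip_width: 0.605
grip_force: 0.0
time_s: 2.58
eef_pos: [508.2, -215.6, 26.4]
ee_rot: [0.0, 0.997, -0.083, 0.001]
force: [-0.2, 0.1, 6.0]
grip_width: -0.002
grip_force: 2.8
```

The gripper reads fully shut, so something is wrong. Looking.

Run:
```python
from h import *
s=snap('wrist','w2'); snap('side','s2');snap('scene','c2'); print(s['grip_width'],s['grip_force'],s['eef_pos'])
def cr(f,x,y,w,h,W,H): return cv2.resize(cv2.imread(f'pics/{f}.png')[y:y+h,x:x+w],(W,H),interpolation=cv2.INTER_CUBIC)
cv2.imwrite('pics/m2.png',np.vstack([np.hstack([cr('w2',140,80,280,210,400,300),cr('w2',0,0,560,420,400,300)]),np.hstack([cr('side0' if 0 else 's2',230,210,120,90,400,300),cr('c2',160,160,120,90,400,300)])]))
```

```text
-0.0015478222481068783 2.8293651231433614 [ 508.20949    -215.62055401   26.37423538]
```

View pics/m2.png

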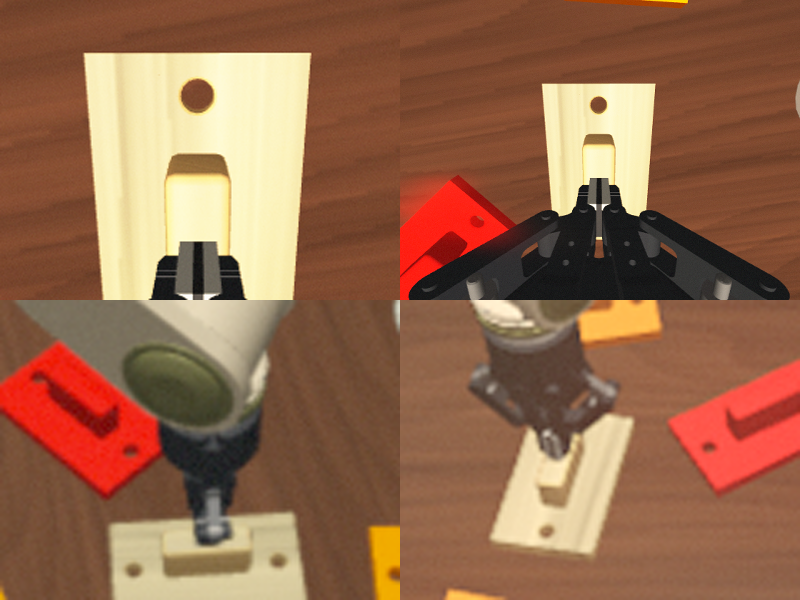

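The closed fingers stand on top of the bar (the side view shows the tips on its top face), though TCP z = 26 should put the tips well below that. I'll measure where the fingertips and the bar top really are.

Run:
```python
from h import *
s=sense(); e=s['eef_pos']
for z in (18,26,37,48,60): print(z,'side',proj('s2',[e[0],e[1],z]).round(1),'scene',proj('c2',[e[0],e[1],z]).round(1),'wrist',proj('w2',[e[0],e[1],z]).round(1))
# observed tips: side panel (213,243+300)->; scene panel (550-400,452-300)
side=(230+213*.3,210+(540-300)*.3); sc=(160+150*.3,160+(452-300)*.3)
print(side,sc,tri(('s2',side),('c2',sc)))
# bar top far end (scene panel lower end corners (541,483)-(570,492) top edge ), side bar top-right corner (250,545)
x=tri(('s2',(230+249*.3,210+(536-300)*.3)),('c2',(160+(570-400)*.3,160+(490-300)*.3)));print('bar far corner?',x)
K=ld('w2');print(onz('w2',(140+198*.7,80+175*.7),48))
# holes now
print(onz('w2',(140+198*.7,80+96*.7),12))
```

```text
18 side [291.2 288.4] scene [208.3 211.9] wrist [277.3 239.9]
26 side [291.2 286.7] scene [207.9 210.3] wrist [277.3 245.3]
37 side [291.2 284.3] scene [207.4 207.9] wrist [277.2 253.6]
48 side [291.3 281.9] scene [206.9 205.6] wrist [277.1 263. ]
60 side [291.3 279.3] scene [206.4 203. ] wrist [277.1 274.7]
(293.9, 282.0) (205.0, 205.6) (array([ 513.36257732, -220.38340032,   53.61246427]), [0.822112976040757, 0.8221129760406376])
bar far corner? (array([ 543.13204652, -206.12013251,   33.65733064]), [5.324237417642477, 5.324237417642436])
[ 540.88937527 -221.81515845   48.        ]
[ 563.52681618 -225.64312916   12.        ]
```

```bash
python3 -m handwheel '[[[0,0,0,0,0,0,1],[0,0,0,0,0,0,1],[0,0,0,0,0,0,1],[0,0,0,0,0,0,1],[0,0,0,0,0,0,1]]]'
python3 - <<'E'
from h import *
s=snap('wrist','w3'); snap('side','s3');snap('scene','c3')
def cr(f,x,y,w,h,W,H): return cv2.resize(cv2.imread(f'pics/{f}.png')[y:y+h,x:x+w],(W,H),interpolation=cv2.INTER_CUBIC)
cv2.imwrite('pics/m3.png',np.vstack([np.hstack([cr('w3',0,0,560,420,400,300),cr('c3',160,160,120,90,400,300)]),cr('s3',240,230,120,45,800,300)]))
for z in (40,48,56): # bar top length from w1 and w3 px
    print(z,np.linalg.norm(onz('w1',(278,165),z)-onz('w1',(278,238),z)))
for dz in (-8,5,15,25,35): # inner pad faces +-42.5 along tool y, front edge +11 along tool x
    q=s['ee_rot'];Rm=R.from_quat([q[1],q[2],q[3],q[0]]).as_matrix()
    print(dz,[proj('w3',s['eef_pos']+Rm@np.array([11,y,-dz])).round().tolist() for y in(-42.5,42.5)],[proj('s3',s['eef_pos']+Rm@np.array([0,y,-dz])).round(1).tolist() for y in(-42.5,42.5)])
E
```

```text
time_s: 3.35
eef_pos: [507.7, -215.3, 25.5]
ee_rot: [-0.0, 0.997, -0.083, -0.0]
force: [0.6, -0.1, 1.0]
grip_width: 1.0
grip_force: 0.0
40 70.99975977062158
48 68.89235143443294
56 66.7849430982443
-8 [[208.0, 224.0], [347.0, 224.0]] [[289.7, 275.3], [292.3, 302.2]]
5 [[203.0, 232.0], [352.0, 232.0]] [[289.7, 272.5], [292.3, 299.5]]
15 [[198.0, 239.0], [356.0, 239.0]] [[289.7, 270.3], [292.4, 297.4]]
25 [[193.0, 247.0], [361.0, 247.0]] [[289.7, 268.1], [292.4, 295.2]]
35 [[187.0, 256.0], [367.0, 256.0]] [[289.7, 265.8], [292.4, 293.0]]
```

View pics/m3.png

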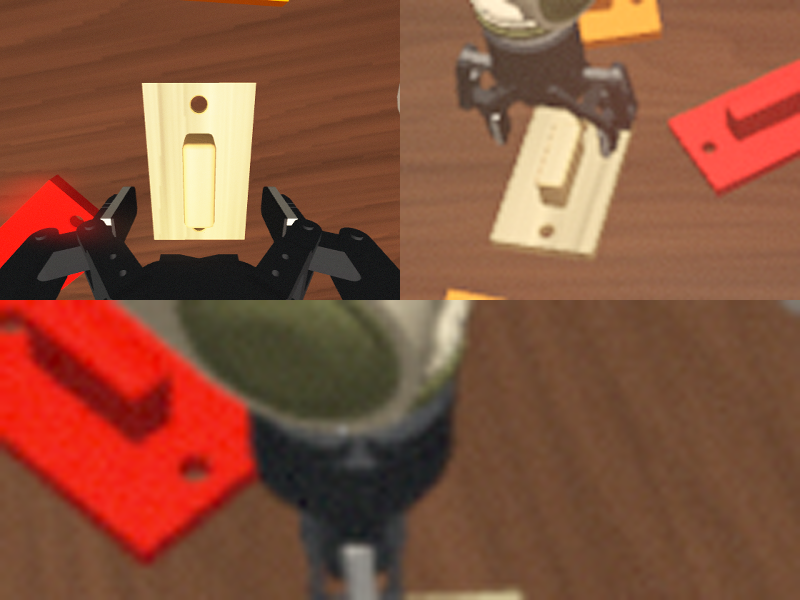

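Open fingertips appear at (189,263) in the wrist view, which puts them about 35 mm behind the reported TCP (about 22 mm when shut). So the tips reach roughly 30 mm less far than stated. The cover hasn't moved. I'll go 32 mm lower in small steps, watching the force, then close.

```bash
python3 -m handwheel '[[[0,0,-10,0,0,0,1],[0,0,-8,0,0,0,1],[0,0,-7,0,0,0,1],[0,0,-6,0,0,0,1],[0,0,0,0,0,0,1]]]' 80
python3 -m handwheel '[[[0,0,0,0,0,0,-1],[0,0,0,0,0,0,-1],[0,0,0,0,0,0,-1],[0,0,0,0,0,0,-1],[0,0,0,0,0,0,-1],[0,0,0,0,0,0,-1]]]' 80
```

```text
time_s: 4.12
eef_pos: [507.5, -215.2, -5.9]
ee_rot: [-0.0, 0.997, -0.083, -0.0]
force: [0.5, -0.2, 0.3]
grip_width: 1.003
grip_force: 0.0
time_s: 4.88
eef_pos: [507.9, -215.5, -5.0]
ee_rot: [0.0, 0.997, -0.083, 0.0]
force: [0.7, 0.3, 4.5]
grip_width: 0.271
grip_force: 79.0
```

Gripped: the width reading is 23 mm. Lift, look, and compute the transfer.

```bash
python3 -m handwheel '[[[0,0,15,0,0,0,-1],[0,0,30,0,0,0,-1],[0,0,40,0,0,0,-1],[0,0,40,0,0,0,-1],[0,0,20,0,0,0,-1],[0,0,0,0,0,0,-1]]]' 80
cat >> h.py <<'E'
PL=np.array([495.5,200.4,96.7]);PH=np.array([594.4,173.2,151.5])
def deck():
    y=np.radians(-15.4);t=np.radians(28)
    ux=np.array([np.cos(t)*np.cos(y),np.cos(t)*np.sin(y),np.sin(t)]);uz=np.array([-np.sin(t)*np.cos(y),-np.sin(t)*np.sin(y),np.cos(t)])
    uy=np.cross(uz,ux); return np.column_stack([ux,uy,uz]),(PL+PH)/2-24*uz
def tool(s):
    q=s['ee_rot']; return R.from_quat([q[1],q[2],q[3],q[0]]).as_matrix(),np.array(s['eef_pos'])
F=np.diag([1.,-1,-1])
E
python3 - <<'E'
from h import *
s=snap('wrist','w4'); Rm,p=tool(s); D,O=deck(); print(p,s['grip_width'],s['force'],s['joints'])
print('deck O',O)
# far hole in the wrist view: dark blob in light plate
im=ld('w4')[2]; hsv=cv2.cvtColor(im,cv2.COLOR_RGB2HSV); m=cv2.inRange(hsv,(15,20,150),(40,160,255))
cs,hi=cv2.findContours(m,cv2.RETR_CCOMP,2)
for c,h in zip(cs,hi[0]):
    if cv2.contourArea(c)>60:
        (u,v),r=cv2.minEnclosingCircle(c); o,d=ray('w4',(u,v)); o=Rm.T@(o-p);d=Rm.T@d; X=o+d*((-5-12)+5-0 -o[2])/d[2] if 0 else o+d*((-5-12)-o[2])/d[2]
        print('hole' if h[3]>=0 else 'outer',(round(u),round(v)),round(r),cv2.contourArea(c),cv2.boundingRect(c),X.round(1))
rv=R.from_matrix(D@F@Rm.T).as_rotvec(degrees=True); print('turn',rv)
T=O+45*D[:,2]; print('shift',T-p)
E
```

```text
time_s: 5.62
eef_pos: [508.1, -215.6, 141.2]
ee_rot: [0.001, 0.997, -0.083, 0.001]
force: [-0.5, -0.5, -1.8]
grip_width: 0.266
grip_force: 78.4
[ 508.09724465 -215.57267777  141.15780045] 0.26648095602005545 [-0.51324175 -0.49961972 -1.7698677 ] [-6.13565076e-01  4.30622349e-01  1.51543078e+00  1.13098390e-05
  1.19270199e+00  1.12322045e+00]
deck O [555.81276903 183.80789491 102.90925777]
outer (480, 415) 7 74.5 (475, 410, 12, 10) [-113.2  132.8  -17. ]
outer (74, 414) 7 61.5 (69, 410, 11, 10) [-113. -133.  -17.]
outer (278, 220) 141 32542.0 (182, 117, 193, 245) [ 22.4   0.4 -17. ]
hole (280, 214) 26 942.5 (255, 201, 51, 24) [ 25.4   1.4 -17. ]
hole (278, 153) 15 621.0 (264, 138, 29, 30) [ 57.1   0.4 -17. ]
outer (556, 125) 43 1528.0 (532, 82, 28, 87) [ 70.1 131.7 -17. ]
outer (510, 116) 72 7131.5 (452, 59, 108, 117) [ 74.2 108.6 -17. ]
hole (477, 81) 17 405.0 (460, 71, 34, 27) [ 89.5  90.2 -17. ]
turn [ -5.9430949  -27.22410665  -5.75574223]
shift [ 27.34783245 404.99076972   1.484099  ]
```

```bash
python3 -m handwheel '[[[0,20,20,-1,-4.54,-0.96,-1],[4,45,25,-1,-4.54,-0.96,-1],[4,50,15,-1,-4.54,-0.96,-1],[4,50,0,-1,-4.54,-0.96,-1],[4,50,0,-1,-4.54,-0.96,-1],[4,50,0,-0.94,-4.52,-0.96,-1],[4,50,0,0,0,0,-1],[3,50,0,0,0,0,-1]]]' 80
python3 -m handwheel '[[[0.3,30,-20,0,0,0,-1],[0,10,-30,0,0,0,-1],[0,0,0,0,0,0,-1],[0,0,0,0,0,0,-1]]]'
python3 - <<'E'
from h import *
s=snap('wrist','w5'); snap('side','s5');snap('scene','c5'); Rm,p=tool(s); D,O=deck()
T=O+45*D[:,2]; print(p,'shift',T-p,'turn',R.from_matrix(D@F@Rm.T).as_rotvec(degrees=True),s['grip_width'],s['joints'])
def cr(f,x,y,w,h,W,H): return cv2.resize(cv2.imread(f'pics/{f}.png')[y:y+h,x:x+w],(W,H),interpolation=cv2.INTER_CUBIC)
cv2.imwrite('pics/m5.png',np.vstack([np.hstack([cr('w5',0,0,560,420,400,300),cr('c5',300,160,100,75,400,300)]),np.hstack([cr('s5',210,110,120,90,400,300),cr('w5',180,80,200,150,400,300)])]))
E
```

```text
time_s: 6.68
eef_pos: [533.8, 151.3, 198.1]
ee_rot: [0.032, 0.962, -0.13, 0.237]
force: [0.5, -1.0, -1.4]
grip_width: 0.266
grip_force: 78.7
time_s: 7.18
eef_pos: [535.2, 189.2, 150.1]
ee_rot: [0.032, 0.962, -0.13, 0.239]
force: [-0.2, 0.3, -1.2]
grip_width: 0.269
grip_force: 78.7
[535.22374775 189.20677172 150.11123811] shift [ 0.22132935  0.21132023 -7.46933866] turn [-0.10165971 -0.1210523   0.00654781] 0.26949940824824303 [ 0.246799    0.28657129  1.79178909 -0.37990745  0.66744051  2.33971481]
```

View pics/m5.png

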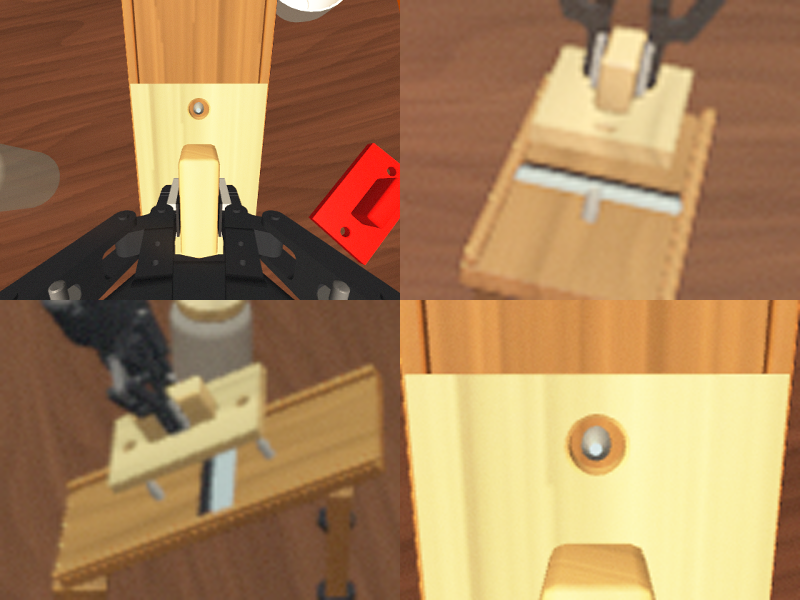

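The pin shows through the upper hole: hole centre about (278.5,152.5), pin tip about (278.5,153.5). I'll check this against the calibration and express the tip in cover coordinates.

Run:
```python
from h import *
D,O=deck(); s=sense(); Rm,p=tool(s)
print('pred tip px',proj('w5',PH),'base',proj('w5',PH-24*D[:,2]))
C=p-Rm@np.array([0,0,5.]) # underside height on tool axis
h=(C-O)@D[:,2]; print('h',h)
# ray thru tip px intersected with plane of tip height (deck z=24) -> deck coords; hole px with plane plate-top
def on(px,zd):
    o,d=ray('w5',px); o=D.T@(o-O);d=D.T@d; return o+d*(zd-o[2])/d[2]
print('tip deck',on((278.5,153.5),24),'hole top',on((278.5,152.5),h+12))
g=cv2.cvtColor(ld('w5')[2],cv2.COLOR_RGB2GRAY)[140:166,264:294]; print(g[::2,::2])
```

```text
pred tip px [276.85165288 147.23962983] base [277.05173886 143.25982874]
h 57.069994860256344
tip deck [54.2224216  -1.01307062 24.        ] hole top [60.81502041 -1.04649739 69.06999486]
[[228 229 199 168 154 156 161 163 166 172 182 196 222 240 240]
 [228 201 173 150 150 156 157 163 168 172 170 169 203 220 240]
 [223 179 159 145 148 167 182 182 169 165 171 166 167 213 233]
 [185 162 156 146 155 191 197 192 176 157 157 169 163 174 222]
 [178 155 157 149 177 197 209 203 182 161 148 166 166 163 195]
 [163 158 158 149 176 202 214 207 184 161 133 163 165 166 176]
 [147 157 156 143 162 202 228 227 197 148 126 164 166 164 177]
 [144 158 156 142 137 190 228 226 218 116 122 166 164 165 185]
 [171 130 158 144 105 139 227 230 162  96 128 167 165 162 201]
 [205 121 154 146 138  90  90  94  86 108 167 164 166 168 229]
 [221 164 135 147 148 154 136 128 166 171 168 170 184 193 238]
 [226 219 134 153 156 153 155 164 166 174 177 188 184 238 239]
 [226 226 222 166 164 178 187 190 192 196 191 195 239 239 240]]
```

The wrist view compares hole and pin directly, and it puts the hole about 6 mm too far up the slope with y aligned. Correct, come down to about 10 mm above the tips, and check again, including yaw from the rails.

```bash
python3 -m handwheel '[[[3,-0.8,-12,0,0,0,-1],[2.3,-0.7,-11,0,0,0,-1],[0,0,0,0,0,0,-1],[0,0,0,0,0,0,-1]]]' 80
python3 - <<'E'
from h import *
D,O=deck(); s=snap('wrist','w6'); snap('side','s6'); snap('scene','c6'); Rm,p=tool(s); im=ld('w6')[2]
C=p-Rm@np.array([0,0,5.]); h=(C-O)@D[:,2]; print(p,'deck',D.T@(C-O),s['force'],s['grip_width'])
def on(px,zd):
    o,d=ray('w6',px); o=D.T@(o-O);d=D.T@d; return o+d*(zd-o[2])/d[2]
hsv=cv2.cvtColor(im,cv2.COLOR_RGB2HSV); g=cv2.cvtColor(im,cv2.COLOR_RGB2GRAY)
c=cv2.HoughCircles(g[130:180,250:306],3,1,30,param1=80,param2=8,minRadius=10,maxRadius=20); print('hole circ',c)
print(hsv[136:172:2,264:294:2,1])
# deck outer edges, rows 5..95
m=cv2.inRange(hsv,(8,90,140),(22,255,255)); print(m[::20].sum(1)/255)
for side in (0,1):
    pts=[]
    for v in range(5,100,5):
        u=np.where(m[v,120:430]>0)[0]
        if len(u): pts.append(((u[0] if side==0 else u[-1])+120,v))
    X=np.array([on(q,8) for q in pts]); f=np.polyfit(X[:,0],X[:,1],1); print('rail',side,'slope deg',np.degrees(np.arctan(f[0])),'y',f[1],np.std(X[:,1]-np.polyval(f,X[:,0])),pts[::6])
z=cv2.resize(cv2.imread('pics/w6.png')[110:200,218:338],(400,300),interpolation=cv2.INTER_CUBIC)
def cr(f,x,y,w,hh,W,H): return cv2.resize(cv2.imread(f'pics/{f}.png')[y:y+hh,x:x+w],(W,H),interpolation=cv2.INTER_CUBIC)
cv2.imwrite('pics/m6.png',np.vstack([np.hstack([z,cr('c6',310,165,80,60,400,300)]),np.hstack([cr('s6',220,130,80,60,400,300),cr('w6',0,0,560,420,400,300)])]))
E
```

```text
time_s: 7.82
eef_pos: [540.4, 188.2, 126.6]
ee_rot: [0.032, 0.962, -0.13, 0.239]
force: [-0.8, -0.7, -1.9]
grip_width: 0.271
grip_force: 78.7
[540.36482214 188.17213828 126.57477709] deck [-3.04938225  0.09958666 33.43146463] [-0.78655677 -0.72147002 -1.87748129] 0.271396866929934
hole circ [[[27.5 21.5 14.7]]]
[[ 92  92  91  90  91  87  87  85  81  84  78  76  77  75  70]
 [ 91  90  90  91 130 150 153 148 149 148 122  77  75  75  70]
 [ 91  90 123 150  94  42  42  41  40  48 101 144 112  75  75]
 [ 90 127 153 142  43  40  35  36  34  49  44 139 139 121  74]
 [ 99 153 165 112  47  43  30  33  40  45  45  96 168 133  92]
 [145 160 164  80  45  43  13  14  13  45  47  77 165 157 124]
 [152 161 164  96  48  22  14  18  13  23  48  93 164 162 143]
 [153 164 166 149  49  29  14  18  15  44  43 129 161 165 152]
 [155 162 164 165 118  52  31  14  38  45  81 165 163 163 145]
 [155 163 165 164 163  85  41  41  44  83 159 162 167 160 142]
 [148 161 166 166 166 164 163 162 162 165 162 164 168 160 134]
 [131 152 165 166 166 165 165 161 161 160 163 167 162 155 111]
 [122 151 152 161 167 165 168 163 162 162 162 162 150 140  92]
 [ 97 120 152 150 157 160 165 166 160 164 160 149 144  88  82]
 [ 91 105 113 147 151 151 144 145 144 144 143 138  83  84  73]
 [ 93  92 103 103 123 152 148 148 143 148 106  83  79  76  71]
 [ 89  92  92  94  98  96  93  94  90  87  84  79  77  76  76]
 [ 91  91  93  94  93  89  92  87  90  83  81  79  80  78  74]]
[243. 239. 235. 231. 227. 222.  30.  38.  57.  28.  27.  81.  33.  32.
  30.  26.   3.   6.   6.   0.   0.]
rail 0 slope deg -0.40177525032517575 y 64.78573002254522 0.13794012311396167 [(np.int64(157), 5), (np.int64(160), 35), (np.int64(163), 65), (np.int64(166), 95)]
rail 1 slope deg -0.49078691344944086 y -64.51228723521339 0.1620301440730935 [(np.int64(401), 5), (np.int64(398), 35), (np.int64(394), 65), (np.int64(391), 95)]
```

View pics/m6.png

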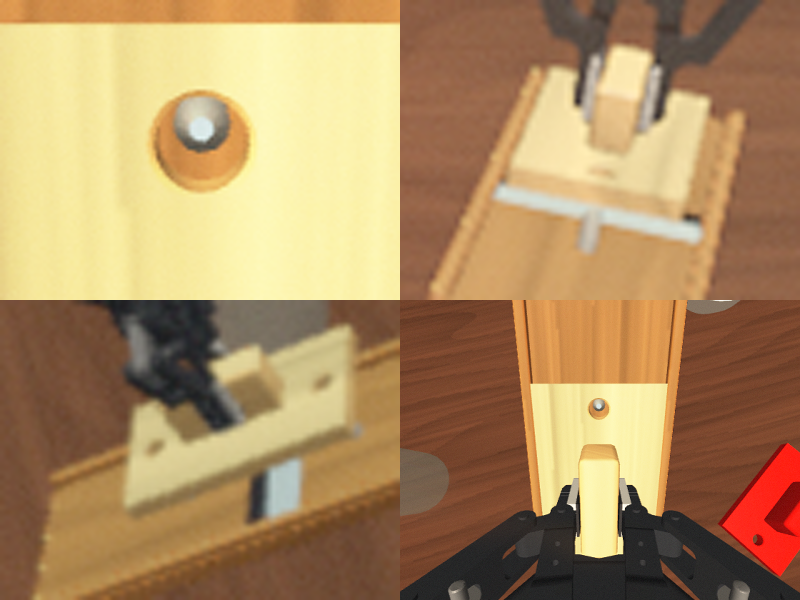

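The rails show the yaw is right to 0.4 degrees and y is centred. The tip is at (278.3,148.4) and the hole at about (277.5,151.5); convert both.

Run:
```python
from h import *
D,O=deck(); s=sense(); Rm,p=tool(s)
def on(f,px,zd):
    o,d=ray(f,px); o=D.T@(o-O);d=D.T@d; return o+d*(zd-o[2])/d[2]
print(on('w6',(278.3,148.4),24),on('w6',(278,151.8),45.4),on('w6',(278,151.8),43.4))
print('tip from two wrist views',tri(('w5',(278.3,154)),('w6',(278.3,148.4))))
x=D.T@(tri(('w5',(278.3,154)),('w6',(278.3,148.4)))[0]-O);print(x)
print('rot',-0.45*D[:,2],'ux',D[:,0],'uz',D[:,2],'uy',D[:,1])
```

```text
[53.74686189 -0.53106693 24.        ] [54.66919169 -0.41746132 45.4       ] [54.40863089 -0.4124633  43.4       ]
tip from two wrist views (array([593.61496218, 172.67360585, 141.05150953]), [0.17816751844993878, 0.17816751844986634])
[52.69633806 -0.69591326 15.17963204]
rot [ 0.20367692 -0.05610197 -0.39732642] ux [ 0.85124572 -0.23447213  0.46947156] uz [-0.45261538  0.12467105  0.88294759] uy [2.65556117e-01 9.64095404e-01 1.38777878e-17]
```

```bash
python3 -m handwheel '[[[-1,0.5,-0.6,0.2,-0.06,-0.4,-1],[2.26,-0.62,-4.41,0,0,0,-1],[2.26,-0.62,-4.41,0,0,0,-1],[1.36,-0.37,-2.65,0,0,0,-1],[1.36,-0.37,-2.65,0,0,0,-1],[0,0,0,0,0,0,-1]]]' 80
python3 - <<'E'
from h import *
D,O=deck(); s=snap('wrist','w7'); Rm,p=tool(s); print('deck',D.T@(p-Rm@np.array([0,0,5.])-O),s['force'],s['wrist_torque'])
E
```

```text
time_s: 8.72
eef_pos: [546.5, 186.6, 111.6]
ee_rot: [0.031, 0.961, -0.134, 0.239]
force: [-0.4, -0.0, -1.0]
grip_width: 0.27
grip_force: 78.7
deck [-4.46021732  0.23839038 17.25513726] [-0.366528   -0.03731799 -1.04645993] [ 0.11291269  0.33250979 -0.02469167]
```

```bash
python3 -m handwheel '[[[1.36,-0.37,-2.65,0,0,0,-1],[1.36,-0.37,-2.65,0,0,0,-1],[0,0,0,0,0,0,-1]]]'
python3 -m handwheel '[[[1.36,-0.37,-2.65,0,0,0,-1],[0.9,-0.25,-1.77,0,0,0,-1],[0,0,0,0,0,0,-1]]]'
python3 - <<'E'
from h import *
D,O=deck(); s=snap('wrist','w8');snap('side','s8');snap('scene','c8'); Rm,p=tool(s); print('deck',D.T@(p-Rm@np.array([0,0,5.])-O),s['force'],s['wrist_torque'])
def cr(f,x,y,w,hh,W,H): return cv2.resize(cv2.imread(f'pics/{f}.png')[y:y+hh,x:x+w],(W,H),interpolation=cv2.INTER_CUBIC)
cv2.imwrite('pics/m8.png',np.vstack([np.hstack([cr('w8',218,110,120,90,400,300),cr('c8',310,165,80,60,400,300)]),np.hstack([cr('s8',220,130,80,60,400,300),cr('w8',0,0,560,420,400,300)])]))
E
```

```text
time_s: 9.15
eef_pos: [549.2, 185.9, 106.3]
ee_rot: [0.031, 0.961, -0.134, 0.238]
force: [0.3, -0.1, -1.6]
grip_width: 0.265
grip_force: 78.7
time_s: 9.52
eef_pos: [551.5, 185.3, 102.0]
ee_rot: [0.031, 0.961, -0.134, 0.239]
force: [-0.1, -0.1, -1.2]
grip_width: 0.272
grip_force: 78.7
deck [-4.45491034  0.24828092  6.29367509] [-0.11364144 -0.12301919 -1.16615768] [ 0.08340513  0.31758205 -0.02036922]
```

View pics/m8.png

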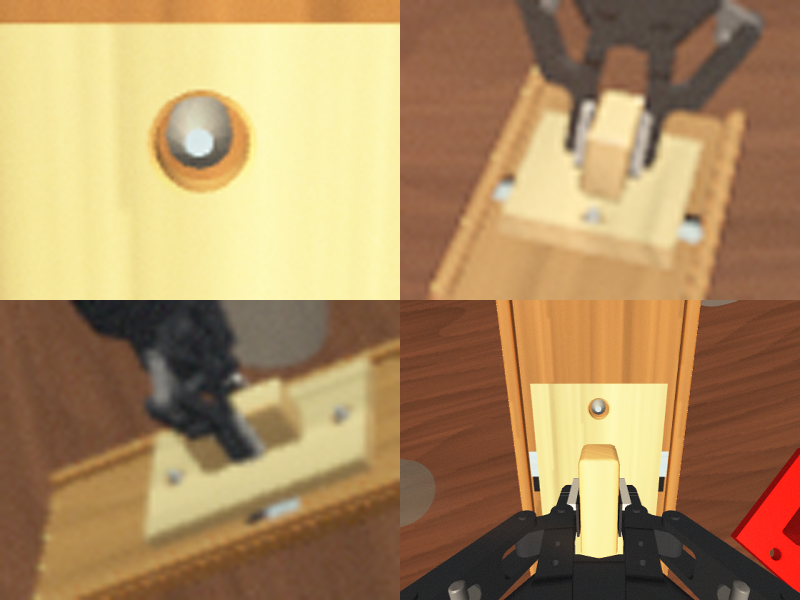

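Both pins are in their holes: the upper tip is centred in the wrist view, and both show in the side view. Their tips sit near the plate's top face, so about 10 mm remains. Continue in small steps while watching the force.

```bash
python3 -m handwheel '[[[0.9,-0.25,-1.77,0,0,0,-1],[0.9,-0.25,-1.77,0,0,0,-1],[0.9,-0.25,-1.77,0,0,0,-1],[0,0,0,0,0,0,-1]]]'
python3 -m handwheel '[[[0.45,-0.12,-0.88,0,0,0,-1],[0.45,-0.12,-0.88,0,0,0,-1],[0,0,0,0,0,0,-1]]]'
```

```text
time_s: 10.18
eef_pos: [554.0, 184.7, 97.1]
ee_rot: [0.031, 0.961, -0.134, 0.239]
force: [-6.0, 1.4, 3.4]
grip_width: 0.274
grip_force: 79.7
time_s: 10.55
eef_pos: [554.1, 184.7, 97.0]
ee_rot: [0.031, 0.961, -0.134, 0.239]
force: [-25.4, 3.1, 26.7]
grip_width: 0.268
grip_force: 83.7
```

```bash
python3 -m handwheel '[[[-0.5,0.15,1.2,0,0,0,-1],[0,0,0,0,0,0,-1]]]'
python3 - <<'E'
from h import *
D,O=deck(); s=snap('wrist','w9');snap('side','s9');snap('scene','c9'); Rm,p=tool(s); print('deck',D.T@(p-Rm@np.array([0,0,5.])-O),s['force'],s['wrist_torque'])
def cr(f,x,y,w,hh,W,H): return cv2.resize(cv2.imread(f'pics/{f}.png')[y:y+hh,x:x+w],(W,H),interpolation=cv2.INTER_CUBIC)
cv2.imwrite('pics/m9.png',np.vstack([np.hstack([cr('w9',218,110,120,90,400,300),cr('c9',310,165,80,60,400,300)]),np.hstack([cr('s9',225,135,80,60,400,300),cr('w9',0,0,560,420,400,300)])]))
E
```

```text
time_s: 10.8
eef_pos: [554.1, 184.8, 97.1]
ee_rot: [0.031, 0.961, -0.134, 0.239]
force: [-11.4, 2.1, 11.9]
grip_width: 0.267
grip_force: 81.0
deck [-4.40837089  0.45576954  0.77002973] [-11.36965527   2.07267932  11.92615383] [-0.44604188  1.0044138  -0.41573286]
```

View pics/m9.png

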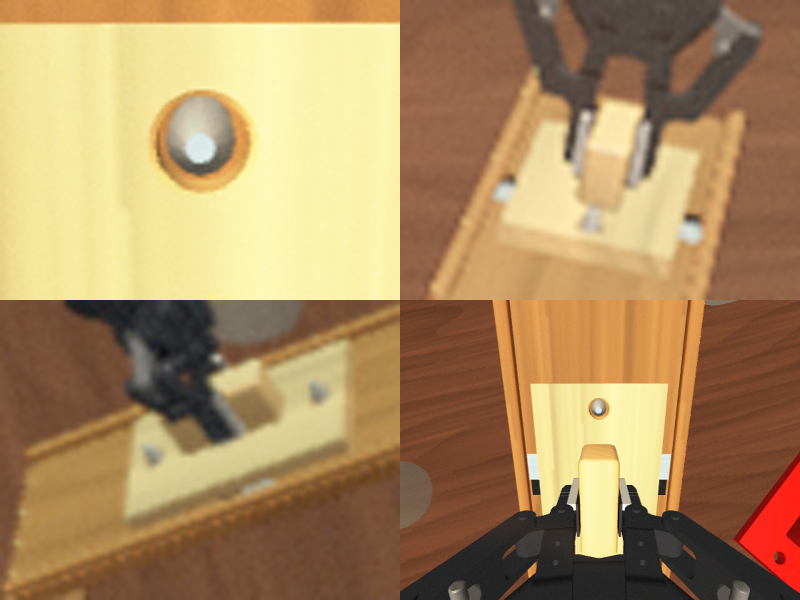

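Run:
```python
from h import *
for f in ('w8','w9'):
    K,M,im=ld(f); hsv=cv2.cvtColor(im,cv2.COLOR_RGB2HSV); g=im.astype(int)
    m=cv2.inRange(hsv,(8,90,140),(22,255,255)); L=[];Rr=[];V=range(60,116,3)
    for v in V:
        u=np.where(m[v,100:460]>0)[0]+100; L.append(u[0]);Rr.append(u[-1]+1)
    w=np.polyfit(V,np.array(Rr)-L,1)
    m2=cv2.inRange(hsv,(15,20,150),(40,125,255)); P=[]
    V2=range(120,200,4)
    for v in V2:
        u=np.where(m2[v,160:400]>0)[0]+160; P.append(u[-1]+1-u[0])
    w2=np.polyfit(V2,P,1); r=118
    W,W2=np.polyval(w,r),np.polyval(w2,r); fx=K[0,0]
    print(f,'deck px',W,'plate px',W2,'depths',fx*130/W,fx*90/W2,'gap',fx*130/W-fx*90/W2, np.std(np.array(Rr)-L-np.polyval(w,V)),np.std(P-np.polyval(w2,V2)))
```

```text
w8 deck px 259.498245614035 plate px 192.5736842105262 depths 151.33486951095284 141.18080395438153 gap 10.154065556571311 0.44410574967849953 0.34335803011158317
w9 deck px 268.811111111111 plate px 192.77105263157887 depths 146.09192669155985 141.03625615024274 gap 5.055670541317113 0.34257727222086415 0.464814620659621
```

The measured rail-to-plate gap says the cover is flush to within about 1 mm. I'll relieve the 10 N along-slope force by shifting slightly downslope, then press once more to make sure it's seated.

```bash
python3 -m handwheel '[[[-0.7,0.2,-0.4,0,0,0,-1],[0,0,0,0,0,0,-1]]]'
python3 -m handwheel '[[[0.45,-0.12,-0.88,0,0,0,-1],[0,0,0,0,0,0,-1]]]'
python3 - <<'E'
from h import *
D,O=deck(); s=sense(); Rm,p=tool(s); print('deck',D.T@(p-Rm@np.array([0,0,5.])-O),'F deck',D.T@s['force'],'M',D.T@s['wrist_torque'])
E
```

```text
time_s: 11.2
eef_pos: [554.1, 184.8, 97.1]
ee_rot: [0.031, 0.961, -0.134, 0.239]
force: [-8.3, 0.1, 11.4]
grip_width: 0.267
grip_force: 80.5
time_s: 11.45
eef_pos: [554.1, 184.8, 97.1]
ee_rot: [0.031, 0.961, -0.134, 0.239]
force: [-18.7, 0.4, 21.8]
grip_width: 0.266
grip_force: 82.7
deck [-4.38482218  0.47497634  0.72253617] F deck [-5.80164234 -4.56986754 27.73745578] M [-1.48781009  0.92122503 -0.08186342]
```

The stop is solid with nearly pure normal force, so it's seated. Unload, open, and back out square to the ramp.

```bash
python3 -m handwheel '[[[-0.6,0.15,1.2,0,0,0,-1],[0,0,0,0,0,0,-1],[0,0,0,0,0,0,1],[0,0,0,0,0,0,1],[0,0,0,0,0,0,1],[0,0,0,0,0,0,1],[0,0,0,0,0,0,1]]]'
python3 -m handwheel '[[[-4.5,1.2,8.8,0,0,0,1],[-9,2.5,17.7,0,0,0,1],[-13.6,3.7,26.5,0,0,0,1],[-13.6,3.7,26.5,0,0,0,1],[-13.6,3.7,26.5,0,0,0,1],[-40,-20,20,0,0,0,1],[-40,-20,20,0,0,0,1],[0,0,0,0,0,0,1]]]'
python3 - <<'E'
from h import *
snap('wrist','w10');snap('side','s10');snap('scene','c10')
def cr(f,x,y,w,hh,W,H): return cv2.resize(cv2.imread(f'pics/{f}.png')[y:y+hh,x:x+w],(W,H),interpolation=cv2.INTER_CUBIC)
cv2.imwrite('pics/m10.png',np.vstack([np.hstack([cr('w10',0,0,560,420,400,300),cr('c10',310,165,80,60,400,300)]),np.hstack([cr('s10',225,125,100,75,400,300),cr('c10',0,0,560,420,400,300)])]))
E
```

```text
time_s: 12.32
eef_pos: [553.8, 184.7, 96.2]
ee_rot: [0.031, 0.961, -0.134, 0.239]
force: [0.1, 0.1, 0.0]
grip_width: 1.0
grip_force: 0.0
time_s: 13.32
eef_pos: [418.2, 159.2, 244.6]
ee_rot: [0.03, 0.961, -0.134, 0.241]
force: [0.5, 0.1, 0.5]
grip_width: 1.002
grip_force: 0.0
```

View pics/m10.png

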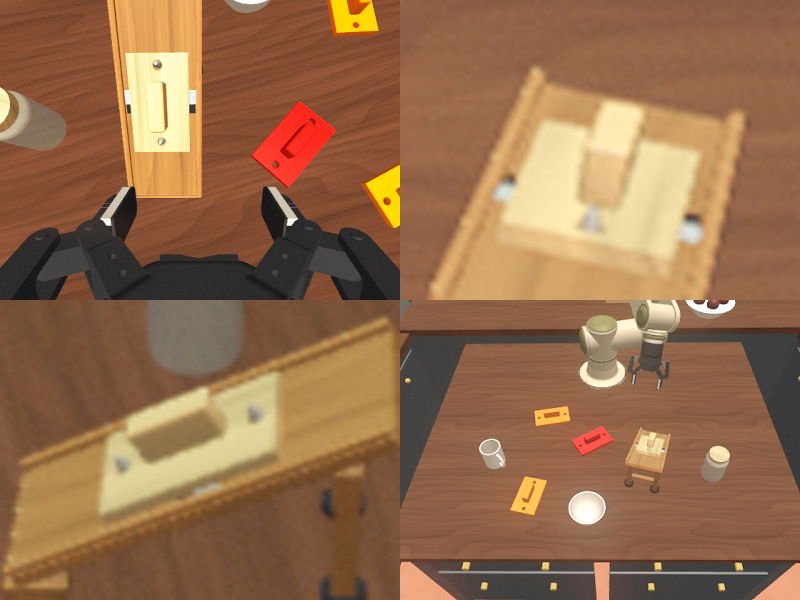

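The cover lies on the ramp with both pins through its holes, at (157,65) and (161,141) in the wrist panel. The bystanders are in place and the hand is clear.

```bash
python3 -c "
from rig import *
print(finish_job())"
```

```text
the job is handed in; nothing more can be done
None
```

The blade cover is on the slicer, flush on the ramp to within about 1 mm of measurement, with both pins through its holes; I let go, moved the hand clear, left the jar, bowl and mug where they were, and handed the job in at about 13.5 s (the first grasp closed on top of the bar, so I went lower and gripped again).

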